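Find the full can by weight and clamp it in the paint shaker

ROBOT

A 6-joint arm with a two-finger parallel gripper is mounted at the origin on the work surface. World frame = base frame: x ahead of the robot, y to its left, z up, the work surface at z = 0. Lengths are in mm, angles in rad, forces in N, time in s.
With the tool pointing down it reaches from about 350 to 975 mm from the base axis. Payload 7.1 kg.
Tool frame: the origin (TCP) lies midway between the tips of the shut fingers; the grasp point (between the pads) lies 19 mm behind it; z points along the fingers, y is the line along which they close (so a half turn about z gives the same grasp; the last joint's range is limited). The gripper opens to 88 mm and grips with 3 to 60 N. Pads are 20 mm wide; open, the fingers measure 115 mm over their backs; the gripper's body (75 mm by 178 mm) begins 61 mm behind the grasp point.
Start: joints at [1.091, 0.423, 1.63, -0, 1.089, -0.019], TCP at [277.883, 559.809, 222.675] pointing down, gripper open.
Joint ranges: [-3, 3], [-0.9, 2.11], [0.09, 2.58], [-1.31, 4.45], [0.11, 2.69], [-2.54, 2.54]. Speed limits (rad/s): [2.39, 2.39, 3.01, 3.14, 3.14, 3.14].

INTERFACE

Orientations are given as a rotation vector (axis times angle).
In Python, from workcell import get_obs, get_image, camera_params, close_job gives the robot as it stands.
- The arm moves only by the shell command python3 -m creep 'ROWS' [OPENING]. ROWS is a JSON object of lists of equal length, an entry for each row: "delta_pos": the shift along the tool's x, y, z in m, a list of three; "twist": the turn, a rotation vector about the tool's x, y, z in degrees, a list of three. A call has 1 to 20 rows; each row shifts and turns the commanded pose from where the row before left it, along the tool's axes as they then stand; what a row does not reach is not made up. A row lasts 1/12 s, in which the tool goes at most 41.7 mm and 7.16 degrees, less where a joint would pass 70% of its speed; a pose out of reach is approached as far as the arm can. A call with a gripper value outside its range is refused whole. OPENING is the opening, from 0 (shut) to 1 (fully open), set as the call begins (- or left out, the last holds). The fingers move at their own pace and stop on an object; the grip force is fixed at half the most. Time passes only in rows, so rows that do not move let the fingers close. It gives the time, the measured TCP pose, the force, the opening and the grip force at its end, in the units of the state.
- get_obs(): the state, without advancing time (a new reading comes with each control period).
- get_image(name): name is "scene" or "top"; returns (picture, depth): 384x512x3 uint8, red, green, blue; 384x512 float32, mm along the optical axis (not along the pixel's ray), 0 where there is no reading.
- camera_params(name): a dict with "camera_matrix" (3x3 intrinsics, pixels), "extrinsics" (4x4, takes a point from camera to world coordinates). Camera axes: x right, y down, z forward; pixel columns grow to the right and rows downward; lengths in mm; the calibration is good to about 2 mm. A picture is of the moment at which its call begins. camera_params takes no time and is no camera call.
- close_job(): hands the job in; it is judged then, once.
The state is a dict: "t": time; "qpos": joint angles; "qvel": joint speeds; "joint_torque": joint torques, N m; "ee_pos": TCP position; "orientation": TCP orientation; "ft_force": force on the tool from outside, world axes, zero at the start; "moment": the same for the moment, N m; "width": finger opening in mm; "grasp_force": force on a finger pad.
Only numpy, scipy, OpenCV 4.12 (cv2) and the standard library are available. Lean on these libraries where they do the work, as an engineer would, in place of code of your own. Each camera call takes 0.05 s, during which the arm holds its last target. There are 200 camera calls.

TASK

The three cans in the blue rack look alike, but only one is still full: find it by its weight. Stand the full can in the green shaker's cradle, between the side rails and the two end plates, and let go of it, then slide the red-handled clamp up until you feel it stop with the can held snugly against the yellow end plate. The other two cans must end up standing in bays of the rack, and the other things on the bench must be left where they are.

Things in the scene. Friction and masses are not known exactly. Their poses are not given: they have to be found in the camera images.
- rack: fixed blue rack, 80 (x) by 192 (y) mm, on either side of the bench, turned up to 0.4 rad; origin under its centre. Four partitions 4 mm thick, tops 128 mm above the bench, leave three bays 58 mm wide at y = -62, 0, 62 mm. Bay floor 6 mm up. Ends (-x, +x) open above a 14 mm lip: a can in a bay can be gripped only across its 64 mm length (fingers closing along rack x)
- can_a: metal can, black and purple label, green cap, one of three that look alike: 64 (x) by 50 (y) by 130 mm high, plus cap 26 mm across, 18 mm tall, 12 mm off centre to +x; origin at the centre of its underside. Starts in a rack bay, its x along the rack's x. The full can weighs about 0.8 kg (0.68 to 0.92), the other two under 0.45 kg each
- can_b: metal can, black and purple label, green cap, one of three that look alike: 64 (x) by 50 (y) by 130 mm high, plus cap 26 mm across, 18 mm tall, 12 mm off centre to +x; origin at the centre of its underside. Starts in a rack bay, its x along the rack's x. The full can weighs about 0.8 kg (0.68 to 0.92), the other two under 0.45 kg each
- can_c: metal can, black and purple label, green cap, one of three that look alike: 64 (x) by 50 (y) by 130 mm high, plus cap 26 mm across, 18 mm tall, 12 mm off centre to +x; origin at the centre of its underside. Starts in a rack bay, its x along the rack's x. The full can weighs about 0.8 kg (0.68 to 0.92), the other two under 0.45 kg each
- shaker: fixed green paint shaker, housing x -140 to 130, y +-85, 60 mm high; origin on the bench under the cradle's middle, x from clamp to yellow end plate (inner face x = 42 mm). Side rails 20 mm high leave 56 mm across y: the can goes in with its 64 mm along x. Both plates rise 126 mm above the cradle floor, no finger room at the can's ends: hold it across its 50 mm (regrasp on the bench)
- cradle (a point): centre of the cradle floor, 64 mm above the bench, axes as the shaker's; a can seated in the cradle has its origin near here, and 10 mm on in +x when it bears on the yellow plate
- clamp (a joint): slide of the clamp towards the yellow plate, m: 0 fully open (84 mm between plates), about 0.020 when it holds a 64 mm can against the yellow plate, at most 0.034; starts at 0 to 0.008. Stiff (3 N), stays where left. Clamp plate steel, 50 mm wide, face at x = -42 mm + joint in the shaker's frame
- clamp_grip (a point): point on the clamp's upright red handle, to be gripped or pushed: handle 20 mm (shaker's x) by 32 mm (shaker's y), from 79 to 189 mm above the bench; the point is on its axis 170 mm above the bench and 57 mm behind the clamp plate's middle. It moves with the clamp; axes as the shaker's
- tin: open steel paint tin with purple paint and a wooden stir stick standing in it, 84 mm across, 105 mm high, stick rising to 210 mm; origin under its centre; leave alone
- lid: purple-stained tin lid lying flat on the bench, 88 mm across, 8 mm thick; origin under its centre; leave alone
- flask: small white bottle with red cap, 40 mm across, 75 mm high, in front of the rack; origin under its centre; leave alone
- cup: clear plastic mixing cup, 76 mm across, 85 mm high, behind the rack; origin under its centre; leave alone
- spray: red spray can, 60 mm across, 150 mm high, behind the shaker; origin under its centre; leave alone
- tape: yellow roll of tape lying flat, 90 mm across, 24 mm high; origin under its centre; leave alone

How it is judged (in metres and radians):
On the way:
1. the full can stands in the cradle, let go, with its weight on the cradle floor and the clamp still open (value of joint clamp below 0.0155 m and ((x of can_a in the frame of cradle between -0.012 and 0.014 m and y of can_a in the frame of cradle between -0.006 and 0.006 m and z of can_a in the frame of cradle between -0.004 and 0.004 m and angle between can_a's own z axis and vertical below 0.06 rad and angle between the x axis of can_a and the x axis of cradle, either way round below 0.12 rad and linear speed of can_a below 0.02 m/s and contact force between can_a and shaker above 5.2 N and contact force between the fingers and can_a below 0.1 N) or (x of can_b in the frame of cradle between -0.012 and 0.014 m and y of can_b in the frame of cradle between -0.006 and 0.006 m and z of can_b in the frame of cradle between -0.004 and 0.004 m and angle between can_b's own z axis and vertical below 0.06 rad and angle between the x axis of can_b and the x axis of cradle, either way round below 0.12 rad and linear speed of can_b below 0.02 m/s and contact force between can_b and shaker above 5.2 N and contact force between the fingers and can_b below 0.1 N) or (x of can_c in the frame of cradle between -0.012 and 0.014 m and y of can_c in the frame of cradle between -0.006 and 0.006 m and z of can_c in the frame of cradle between -0.004 and 0.004 m and angle between can_c's own z axis and vertical below 0.06 rad and angle between the x axis of can_c and the x axis of cradle, either way round below 0.12 rad and linear speed of can_c below 0.02 m/s and contact force between can_c and shaker above 5.2 N and contact force between the fingers and can_c below 0.1 N))), for 0.2 s.
At the end, for the whole second after the job is handed in: The full can stands upright at rest on the cradle floor between the rails, held between the clamp plate and the yellow end plate with no more than about 3 mm of play (clamp joint 0.0165 to 0.023 m); the other two cans stand upright at rest on the rack's bay floors; the clamp handle is released (value of joint clamp between 0.0165 and 0.023 m and distance between any of can_a, can_b, can_c and cradle below 0.02 m and ((x of can_a in the frame of cradle between -0.012 and 0.014 m and y of can_a in the frame of cradle between -0.006 and 0.006 m and z of can_a in the frame of cradle between -0.004 and 0.004 m and angle between can_a's own z axis and vertical below 0.06 rad and angle between the x axis of can_a and the x axis of cradle, either way round below 0.12 rad and linear speed of can_a below 0.02 m/s) or (x of can_a in the frame of rack between -0.012 and 0.012 m and y of can_a in the frame of rack between -0.072 and 0.072 m and z of can_a in the frame of rack between 0.001 and 0.011 m and angle between can_a's own z axis and vertical below 0.06 rad and linear speed of can_a below 0.02 m/s)) and ((x of can_b in the frame of cradle between -0.012 and 0.014 m and y of can_b in the frame of cradle between -0.006 and 0.006 m and z of can_b in the frame of cradle between -0.004 and 0.004 m and angle between can_b's own z axis and vertical below 0.06 rad and angle between the x axis of can_b and the x axis of cradle, either way round below 0.12 rad and linear speed of can_b below 0.02 m/s) or (x of can_b in the frame of rack between -0.012 and 0.012 m and y of can_b in the frame of rack between -0.072 and 0.072 m and z of can_b in the frame of rack between 0.001 and 0.011 m and angle between can_b's own z axis and vertical below 0.06 rad and linear speed of can_b below 0.02 m/s)) and ((x of can_c in the frame of cradle between -0.012 and 0.014 m and y of can_c in the frame of cradle between -0.006 and 0.006 m and z of can_c in the frame of cradle between -0.004 and 0.004 m and angle between can_c's own z axis and vertical below 0.06 rad and angle between the x axis of can_c and the x axis of cradle, either way round below 0.12 rad and linear speed of can_c below 0.02 m/s) or (x of can_c in the frame of rack between -0.012 and 0.012 m and y of can_c in the frame of rack between -0.072 and 0.072 m and z of can_c in the frame of rack between 0.001 and 0.011 m and angle between can_c's own z axis and vertical below 0.06 rad and linear speed of can_c below 0.02 m/s))); the robot touches nothing.
It fails at once if another thing on the bench is shoved more than 30 mm or tipped over (distance of any of tin, lid, flask, cup, spray, tape from where it was at the start of the episode above 0.03 m or angle between any of tin, flask, cup, spray's own z axis and vertical above 0.5 rad).
It fails at once if a can is tipped over (angle between any of can_a, can_b, can_c's own z axis and vertical above 0.785 rad).
It also fails if it takes over 72 s, if anything falls off the work surface, if the arm or the gripper's body presses on something with over 40 N, if the wrist force passes 120 N, or if a joint passes its speed limit or range.

## Working session

There is one attempt and no reset: what is moved stays moved. The work goes in short steps, Python scripts to look and compute and a shell command to move; the robot and the scene stay as the last step left them, time stands still between calls to the robot, and variables do not carry over. Pictures are saved under pics/ and viewed, at most 10 in all, crops included, and the job is handed in when it is done.

```bash
mkdir -p pics; ls
python3 - <<'E'
from workcell import *
import cv2,numpy as np
for n in("scene","top"):
    im,d=get_image(n); cv2.imwrite(f"pics/{n}0.png",im[:,:,::-1]); np.save(f"pics/{n}0.npy",d)
    p=camera_params(n); print(n,p["camera_matrix"],np.round(p["extrinsics"],3))
print(get_obs())
E
```

```text
pics
scene [[365.41818293   0.         255.53471347]
 [  0.         365.41818293 197.17695056]
 [  0.           0.           1.        ]] [[ 8.06000e-01  3.96000e-01 -4.40000e-01  9.70055e+02]
 [ 5.92000e-01 -5.61000e-01  5.79000e-01 -5.02766e+02]
 [-1.80000e-02 -7.27000e-01 -6.86000e-01  7.10821e+02]
 [ 0.00000e+00  0.00000e+00  0.00000e+00  1.00000e+00]]
top [[457.99149761   0.         256.47957502]
 [  0.         457.99149761 182.29119429]
 [  0.           0.           1.        ]] [[ 1.10000e-02 -9.96000e-01  9.20000e-02  4.63923e+02]
 [-1.00000e+00 -1.10000e-02  1.00000e-03 -1.27920e+01]
 [ 0.00000e+00 -9.20000e-02 -9.96000e-01  1.39683e+03]
 [ 0.00000e+00  0.00000e+00  0.00000e+00  1.00000e+00]]
{'t': 0.1, 'qpos': array([ 1.09097878e+00,  4.23736266e-01,  1.63058532e+00, -1.71671412e-05,
        1.08861337e+00, -1.89714743e-02]), 'qvel': array([-9.84895922e-04,  1.12999284e-05, -1.93941176e-03, -6.79192326e-04,
       -1.14329752e-03, -2.20297863e-03]), 'joint_torque': array([ 1.79821018e-04, -5.45610881e+01, -2.74327397e+01,  6.45458023e-02,
        1.87889091e-02, -8.44137816e-06]), 'ee_pos': array([277.67972545, 559.37931903, 222.00811662]), 'orientation': array([-7.17421814e-01, -3.05825394e+00,  2.04894755e-03]), 'ft_force': array([ 0.08856841, -0.23339975, -0.04720829]), 'moment': array([ 0.03321874, -0.01171487,  0.06534397]), 'grasp_force': 0.0, 'width': 87.87587087950783}
```

View pics/top0.png

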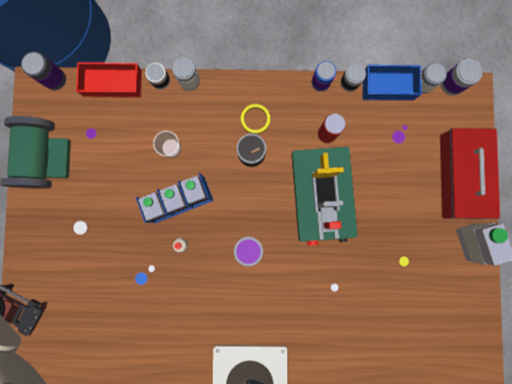

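View pics/scene0.png

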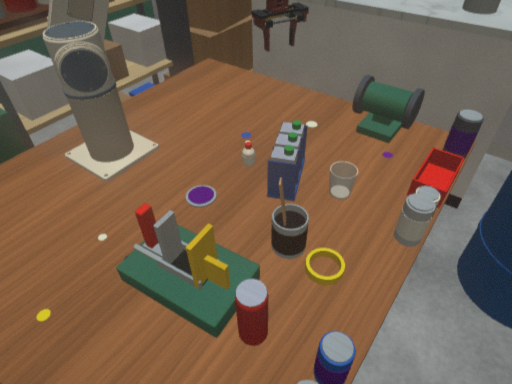

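Top view: rack with three cans around (175,197), shaker around (325,195) with its yellow plate at the top (+x away from the base) and the red handle at (335,225). The tin is at (251,150), the flask at (180,245), the cup at (167,144), the lid at (248,251), the spray at (333,127) and the tape at (255,118). Scene view: the clamp and handle are on the base side, and the cans stand in the rack.

```bash
cat > h.py <<'E'
import numpy as np,cv2
from workcell import *
def cloud(n,im=None,d=None):
    if im is None: im,d=get_image(n)
    p=camera_params(n);K=p["camera_matrix"];E=np.array(p["extrinsics"])
    v,u=np.mgrid[:d.shape[0],:d.shape[1]]
    c=np.stack([(u-K[0,2])*d/K[0,0],(v-K[1,2])*d/K[1,1],d],-1)
    w=c@E[:3,:3].T+E[:3,3]; w[d==0]=np.nan
    return im,cv2.cvtColor(im,cv2.COLOR_RGB2HSV).astype(int),w
def rect(p):
    (c,s,a)=cv2.minAreaRect(p[:,:2].astype(np.float32)); return np.round(c,1),np.round(s,1),round(a,1)
E
python3 - <<'E'
from h import *
im=cv2.imread("pics/top0.png")[:,:,::-1].copy()
im,h,w=cloud("top",im,np.load("pics/top0.npy"))
z=w[...,2];H,S,V=h[...,0],h[...,1],h[...,2]
v,u=np.mgrid[:384,:512]
def box(u0,u1,v0,v1):return (u>u0)&(u<u1)&(v>v0)&(v<v1)
r=box(130,218,165,230)
m=r&(H>45)&(H<75)&(S>120)&(z>142)
n,l,st,c=cv2.connectedComponentsWithStats(m.astype(np.uint8))
for i in range(1,n):
    if st[i,4]>5: print("cap",st[i,4],np.nanmean(w[l==i],0).round(1),np.nanmedian(w[l==i],0).round(1))
m=r&(z>131)&(z<141)&(S<110)
n,l,st,c=cv2.connectedComponentsWithStats(m.astype(np.uint8))
for i in range(1,n):
    if st[i,4]>5: print("cantop",st[i,4],np.nanmean(w[l==i],0).round(1),rect(w[l==i]))
m=r&(z>110)
print("rack+cans",rect(w[m]))
m=r&(z>110)&(H>95)&(H<130)&(S>100);print("blue",m.sum(),rect(w[m]))
s=box(285,365,140,250)
m=s&(z>54)&(z<66)&(H>60)&(H<95)&(S>80);print("housing",m.sum(),np.nanmean(w[m],0),rect(w[m]))
m=s&(z>150)&((H<6)|(H>174))&(S>150);print("handle",m.sum(),np.nanmean(w[m],0),rect(w[m]))
m=s&(z>180)&(S<60);print("clampplate",m.sum(),np.nanmean(w[m],0),rect(w[m]))
m=s&(z>180)&(H>20)&(H<32)&(S>150);print("yellow",m.sum(),np.nanmean(w[m],0),rect(w[m]))
for nm,b,zl in(("tin",(235,270,130,168),90),("flask",(168,190,233,255),30),("cup",(150,183,128,160),40),("lid",(230,266,233,268),4),("spray",(318,348,110,145),120),("tape",(238,274,100,133),14)):
    m=box(*b)&(z>zl);print(nm,m.sum(),np.nanmedian(w[m],0).round(0),rect(w[m]))
E
```

```text
cap 54 [570.1 168.8 154.1] [570.1 168.7 154.4]
cap 56 [545.2 225.6 154.8] [546.1 225.4 154.7]
cap 55 [522.4 283.1 154.5] [521.3 282.8 154.5]
cantop 308 [556.2 163.5 136.5] (array([558.8, 165.2]), array([63.6, 50.2]), 20.3)
cantop 325 [531.  219.5 136.2] (array([533.9, 221.9]), array([63.5, 50.2]), 22.6)
cantop 328 [508.3 277.4 136.7] (array([510.5, 280.3]), array([63.5, 53. ]), 23.1)
rack+cans (array([535.8, 221.9]), array([ 75.4, 190.2]), 21.7)
blue 170 (array([535.6, 221.2]), array([ 74.1, 189.1]), 21.9)
housing 3127 [ 560.22815725 -205.20793233   60.21827107] (array([ 556., -210.]), array([265.8, 167.3]), 4.8)
handle 89 [ 465.07187513 -217.02888187  186.30173358] (array([ 465.8, -218.5]), array([18.3, 30.3]), 1.1)
clampplate 89 [ 520.39417449 -214.08350473  189.82444117] (array([ 491.1, -217.6]), array([72.3, 49.8]), 6.0)
yellow 123 [ 609.14257312 -205.82161737  189.3577476 ] (array([ 609.6, -206.6]), array([12.3, 69.2]), 4.5)
tin 225 [677.   1. 104.] (array([680.3,   4.6]), array([82.1, 80.1]), 0.9)
flask 158 [402. 208.  52.] (array([399.7, 211.2]), array([37.6, 38.7]), 87.4)
cup 292 [705. 264.  76.] (array([695.6, 252.6]), array([75.7, 71.8]), 46.2)
lid 688 [384.  11.   8.] (array([385.5,  11.3]), array([ 98.5, 102.6]), 0.7)
spray 388 [ 740. -224.  149.] (array([ 742.9, -225.4]), array([57.1, 56.9]), 21.5)
tape 270 [788.  -5.  24.] (array([787.3,  -5.4]), array([88.1, 85.6]), 1.2)
```

```bash
cat > go.py <<'E'
# usage: go.py x y z closing_deg : twist needed, then shift in tool axes BEFORE and AFTER the twist (mm)
import sys,numpy as np
from scipy.spatial.transform import Rotation as R
from workcell import get_obs
o=get_obs();x,y,z,a=map(float,sys.argv[1:5])
A=R.from_rotvec(o["orientation"]);t=np.radians(a);Y=np.array([np.cos(t),np.sin(t),0]);Z=np.array([0,0,-1.])
B=R.from_matrix(np.c_[np.cross(Y,Z),Y,Z]);d=np.array([x,y,z])-o["ee_pos"]
print("pos",o["ee_pos"].round(1),"t",round(o["t"],1),"q6",o["qpos"][5].round(2),"F",o["ft_force"].round(1),"w",round(o["width"],1),"g",o["grasp_force"])
print("twist",np.degrees((A.inv()*B).as_rotvec()).round(2),"shift before",A.inv().apply(d).round(1),"after",B.inv().apply(d).round(1))
E
python3 go.py 510.5 280.5 222 22.3
```

```text
pos [277.7 559.4 222. ] t 0.1 q6 -0.02 F [ 0.1 -0.2 -0. ] w 87.9 g 0.0
twist [-7.00e-02  3.00e-02  4.13e+01] shift before [-3.325e+02 -1.463e+02  2.000e-01] after [-346.4  109.6    0. ]
```

```bash
python3 -m creep '{"delta_pos":[[0,0,0],[0,0,0],[0,0,0],[0,0,0],[0,0,0],[0,0,0],[-0.0289,0.0091,0],[-0.0289,0.0091,0],[-0.0289,0.0091,0],[-0.0289,0.0091,0],[-0.0289,0.0091,0],[-0.0289,0.0091,0],[-0.0289,0.0091,0],[-0.0289,0.0091,0],[-0.0289,0.0091,0],[-0.0289,0.0091,0],[-0.0289,0.0091,0],[-0.0289,0.0091,0],[0,0,0],[0,0,0]],"twist":[[0,0,6.88],[0,0,6.88],[0,0,6.88],[0,0,6.88],[0,0,6.88],[0,0,6.88],[0,0,0],[0,0,0],[0,0,0],[0,0,0],[0,0,0],[0,0,0],[0,0,0],[0,0,0],[0,0,0],[0,0,0],[0,0,0],[0,0,0],[0,0,0],[0,0,0]]}' 1; python3 go.py 510.5 280.5 94 22.3
```

```text
t: 1.77
ee_pos: [511.1, 279.3, 222.3]
orientation: [-1.753, -2.606, 0.001]
ft_force: [0.3, -0.3, -1.4]
width: 87.5
grasp_force: 0.0
pos [511.1 279.3 222.3] t 1.8 q6 0.09 F [ 0.3 -0.3 -1.4] w 87.5 g 0.0
twist [-0.04 -0.01 -0.14] shift before [  1.3   0.  128.3] after [ 1.300e+00 -1.000e-01  1.283e+02]
```

```bash
python3 -m creep '{"delta_pos":[[0.0013,0,0.02],[0,0,0.02],[0,0,0.02],[0,0,0.02],[0,0,0.02],[0,0,0.018],[0,0,0.01],[0,0,0],[0,0,0]],"twist":[[0,0,0],[0,0,0],[0,0,0],[0,0,0],[0,0,0],[0,0,0],[0,0,0],[0,0,0],[0,0,0]]}' 1
python3 -m creep '{"delta_pos":[[0,0,0],[0,0,0],[0,0,0],[0,0,0],[0,0,0],[0,0,0]],"twist":[[0,0,0],[0,0,0],[0,0,0],[0,0,0],[0,0,0],[0,0,0]]}' 0
```

```text
t: 2.52
ee_pos: [509.5, 282.3, 94.6]
orientation: [-1.748, -2.61, 0.001]
ft_force: [-0.3, -0.1, 0.2]
width: 87.7
grasp_force: 0.0
t: 3.02
ee_pos: [510.7, 281.9, 95.5]
orientation: [1.75, 2.609, 0.002]
ft_force: [-0.4, 0.2, 5.5]
width: 63.7
grasp_force: 29.9
```

```bash
python3 -m creep '{"delta_pos":[[0,0,-0.005],[0,0,-0.005],[0,0,-0.005],[0,0,0],[0,0,0],[0,0,0],[0,0,0]],"twist":[[0,0,0],[0,0,0],[0,0,0],[0,0,0],[0,0,0],[0,0,0],[0,0,0]]}' ; python3 -m creep '{"delta_pos":[[0,0,0],[0,0,0]],"twist":[[0,0,0],[0,0,0]]}'
```

```text
t: 3.6
ee_pos: [509.7, 281.5, 109.3]
orientation: [-1.749, -2.609, 0.001]
ft_force: [-0.3, -0.4, -6.5]
width: 63.8
grasp_force: 29.9
t: 3.77
ee_pos: [509.9, 281.6, 109.4]
orientation: [-1.749, -2.609, 0.001]
ft_force: [-0.4, 0.0, -6.2]
width: 63.8
grasp_force: 29.9
```

```bash
for i in 1 2 ; do python3 -m creep '{"delta_pos":[[0,0,0],[0,0,0],[0,0,0]],"twist":[[0,0,0],[0,0,0],[0,0,0]]}' | grep ft_; done
python3 -m creep '{"delta_pos":[[0,0,0.005],[0,0,0.005],[0,0,0.005],[0,0,0],[0,0,0]],"twist":[[0,0,0],[0,0,0],[0,0,0],[0,0,0],[0,0,0]]}'
python3 -m creep '{"delta_pos":[[0,0,0],[0,0,0],[0,0,0],[0,0,0]],"twist":[[0,0,0],[0,0,0],[0,0,0],[0,0,0]]}' 1
python3 -m creep '{"delta_pos":[[0,0,-0.03],[0,0,-0.03],[0,0,-0.03],[0,0,0],[0,0,0],[0,0,0]],"twist":[[0,0,0],[0,0,0],[0,0,0],[0,0,0],[0,0,0],[0,0,0]]}' 1
python3 go.py 534.5 222 94 22.3
```

```text
ft_force: [0.7, -0.0, -6.9]
ft_force: [-0.2, 0.7, -7.2]
t: 4.68
ee_pos: [510.1, 281.7, 94.6]
orientation: [-1.749, -2.609, 0.0]
ft_force: [-0.9, -0.6, -2.0]
width: 63.8
grasp_force: 30.0
t: 5.02
ee_pos: [510.5, 281.8, 94.9]
orientation: [1.749, 2.609, 0.001]
ft_force: [-0.9, 1.1, 0.2]
width: 86.0
grasp_force: 0.0
t: 5.52
ee_pos: [509.8, 281.5, 184.3]
orientation: [-1.749, -2.609, 0.0]
ft_force: [-0.2, -0.0, -0.5]
width: 87.7
grasp_force: 0.0
pos [509.8 281.5 184.3] t 5.5 q6 0.09 F [-0.2 -0.  -0.5] w 87.7 g 0.0
twist [-0.01  0.    0.02] shift before [-64.4   0.3  90.3] after [-64.4   0.3  90.3]
```

```bash
python3 -m creep '{"delta_pos":[[-0.0216,0,0],[-0.0214,0,0],[-0.0214,0,0],[0,0,0.02],[0,0,0.02],[0,0,0.02],[0,0,0.02],[0,0,0.01],[0,0,0],[0,0,0]],"twist":[[0,0,0],[0,0,0],[0,0,0],[0,0,0],[0,0,0],[0,0,0],[0,0,0],[0,0,0],[0,0,0],[0,0,0]]}' 1
python3 -m creep '{"delta_pos":[[0,0,0],[0,0,0],[0,0,0],[0,0,0],[0,0,-0.005],[0,0,-0.005],[0,0,-0.005],[0,0,0],[0,0,0],[0,0,0],[0,0,0]],"twist":[[0,0,0],[0,0,0],[0,0,0],[0,0,0],[0,0,0],[0,0,0],[0,0,0],[0,0,0],[0,0,0],[0,0,0],[0,0,0]]}' 0
for i in 1 2 3; do python3 -m creep '{"delta_pos":[[0,0,0],[0,0,0]],"twist":[[0,0,0],[0,0,0]]}' | grep ft_; done
```

```text
t: 6.35
ee_pos: [533.8, 221.8, 93.7]
orientation: [-1.749, -2.608, 0.003]
ft_force: [0.8, -0.1, -0.4]
width: 87.5
grasp_force: 0.0
t: 7.27
ee_pos: [534.4, 222.0, 109.5]
orientation: [-1.749, -2.609, 0.0]
ft_force: [-0.2, 0.4, -2.8]
width: 63.5
grasp_force: 30.0
ft_force: [-0.3, -0.2, -3.4]
ft_force: [0.0, 0.3, -2.6]
ft_force: [-1.0, -0.2, -3.1]
```

```bash
python3 -m creep '{"delta_pos":[[0,0,0.005],[0,0,0.005],[0,0,0.005],[0,0,0],[0,0,0]],"twist":[[0,0,0],[0,0,0],[0,0,0],[0,0,0],[0,0,0]]}'
python3 -m creep '{"delta_pos":[[0,0,0],[0,0,0],[0,0,0],[0,0,0],[0,0,-0.03],[0,0,-0.03],[0,0,-0.03],[0.0214,0,0],[0.0214,0,0],[0.0212,0,0],[0,0,0.02],[0,0,0.02],[0,0,0.02],[0,0,0.02],[0,0,0.01],[0,0,0],[0,0,0]],"twist":[[0,0,0],[0,0,0],[0,0,0],[0,0,0],[0,0,0],[0,0,0],[0,0,0],[0,0,0],[0,0,0],[0,0,0],[0,0,0],[0,0,0],[0,0,0],[0,0,0],[0,0,0],[0,0,0],[0,0,0]]}' 1
python3 -m creep '{"delta_pos":[[0,0,0],[0,0,0],[0,0,0],[0,0,0],[0,0,0],[0,0,-0.005],[0,0,-0.01],[0,0,-0.015],[0,0,-0.02],[0,0,-0.02],[0,0,-0.02],[0,0,-0.02],[0,0,-0.02],[0,0,-0.015],[0,0,-0.005],[0,0,0],[0,0,0],[0,0,0]],"twist":[[0,0,0],[0,0,0],[0,0,0],[0,0,0],[0,0,0],[0,0,0],[0,0,0],[0,0,0],[0,0,0],[0,0,0],[0,0,0],[0,0,0],[0,0,0],[0,0,0],[0,0,0],[0,0,0],[0,0,0],[0,0,0]]}' 0
python3 go.py 525 5 245 4.7
```

```text
t: 8.18
ee_pos: [534.5, 222.0, 94.5]
orientation: [-1.75, -2.609, 0.0]
ft_force: [-0.5, -0.8, 1.2]
width: 63.6
grasp_force: 30.0
t: 9.6
ee_pos: [510.2, 281.2, 94.6]
orientation: [-1.749, -2.609, 0.001]
ft_force: [0.1, -0.4, 0.5]
width: 87.7
grasp_force: 0.0
t: 11.1
ee_pos: [509.3, 280.7, 243.2]
orientation: [-1.749, -2.608, 0.004]
ft_force: [1.1, -0.3, -6.9]
width: 64.2
grasp_force: 30.0
pos [509.3 280.7 243.2] t 11.1 q6 0.09 F [ 1.1 -0.3 -6.9] w 64.2 g 29.978002309799194
twist [-0.16  0.04 17.61] shift before [-261.1  -90.1   -1.4] after [-276.1   -6.9   -1.8]
```

```bash
python3 -m creep '{"delta_pos":[[0,0,-0.005],[0,0,-0.01],[0,0,-0.01],[0,0,-0.005],[-0.01,0,0],[-0.02,0,0],[-0.027,-0.001,0],[-0.027,-0.001,0],[-0.027,-0.001,0],[-0.027,-0.001,0],[-0.027,-0.001,0],[-0.027,-0.001,0],[-0.027,-0.001,0],[-0.027,0,0],[-0.02,0,0],[-0.01,0,0],[0,0,0],[0,0,0]],"twist":[[0,0,4.4],[0,0,4.4],[0,0,4.4],[0,0,4.4],[0,0,0],[0,0,0],[0,0,0],[0,0,0],[0,0,0],[0,0,0],[0,0,0],[0,0,0],[0,0,0],[0,0,0],[0,0,0],[0,0,0],[0,0,0],[0,0,0]]}' 
python3 go.py 525 5 90 4.7
```

```text
t: 12.6
ee_pos: [525.3, 5.3, 273.8]
orientation: [-2.127, -2.309, 0.001]
ft_force: [0.6, 0.0, -6.0]
width: 63.9
grasp_force: 30.0
pos [525.3   5.3 273.8] t 12.6 q6 -0.09 F [ 0.6  0.  -6. ] w 63.9 g 29.981380105018616
twist [-0.1  -0.03 -0.  ] shift before [-4.000e-01 -1.000e-01  1.838e+02] after [ -0.3  -0.4 183.8]
```

```bash
python3 -m creep '{"delta_pos":[[0,0,0.01],[0,0,0.02],[0,0,0.025],[0,0,0.025],[0,0,0.025],[0,0,0.025],[0,0,0.02],[0,0,0.015],[0,0,0.01],[0,0,0.004],[0,0,0.002],[0,0,0.002],[0,0,0.001],[0,0,0],[0,0,0]],"twist":[[0,0,0],[0,0,0],[0,0,0],[0,0,0],[0,0,0],[0,0,0],[0,0,0],[0,0,0],[0,0,0],[0,0,0],[0,0,0],[0,0,0],[0,0,0],[0,0,0],[0,0,0]]}' 
python3 go.py 525 5 90 4.7
```

```text
t: 13.85
ee_pos: [526.5, 5.6, 91.3]
orientation: [2.128, 2.31, 0.001]
ft_force: [-0.2, -0.0, -6.6]
width: 63.9
grasp_force: 30.0
pos [526.5   5.6  91.3] t 13.8 q6 -0.09 F [-0.2 -0.  -6.6] w 63.9 g 29.981265664100647
twist [0.08 0.01 0.02] shift before [-0.5 -1.5  1.3] after [-0.5 -1.5  1.3]
```

```bash
python3 -m creep '{"delta_pos":[[0,0,0.001],[0,0,0.001],[0,0,0.001],[0,0,0],[0,0,0]],"twist":[[0,0,0],[0,0,0],[0,0,0],[0,0,0],[0,0,0]]}'
```

```text
t: 14.27
ee_pos: [526.4, 5.7, 89.5]
orientation: [2.128, 2.31, 0.001]
ft_force: [-5.2, 0.7, 12.9]
width: 64.2
grasp_force: 30.0
```

```bash
python3 -m creep '{"delta_pos":[[0,0,0],[0,0,0],[0,0,0],[0,0,0],[0,0,-0.02],[0,0,-0.025],[0,0,-0.025],[0,0,0],[0,0,0]],"twist":[[0,0,0],[0,0,0],[0,0,0],[0,0,0],[0,0,0],[0,0,0],[0,0,0],[0,0,0],[0,0,0]]}' 1
python3 -m creep '{"delta_pos":[[0,0,0],[0,0,0],[0,0,0],[0,0,0],[0,0,0],[0,0,0],[0,0,0],[0,0,0],[0,0,0],[0,0,0],[0,0,0],[0,0,0],[0,0,0],[0,0,0],[0,0,0]],"twist":[[0,0,6.92],[0,0,6.92],[0,0,6.92],[0,0,6.92],[0,0,6.92],[0,0,6.92],[0,0,6.92],[0,0,6.92],[0,0,6.92],[0,0,6.92],[0,0,6.92],[0,0,6.92],[0,0,6.92],[0,0,0],[0,0,0]]}' 1
python3 go.py 526 5.5 89 -85.3
```

```text
t: 15.02
ee_pos: [527.1, 5.6, 158.9]
orientation: [2.127, 2.309, 0.003]
ft_force: [-0.2, 0.5, -1.5]
width: 87.7
grasp_force: 0.0
t: 16.27
ee_pos: [525.3, 5.6, 156.6]
orientation: [-3.139, -0.136, 0.003]
ft_force: [0.0, 0.3, -0.2]
width: 88.0
grasp_force: 0.0
pos [525.3   5.6 156.6] t 16.3 q6 1.47 F [ 0.   0.3 -0.2] w 88.0 g 0.0
twist [-0.01  0.11  0.27] shift before [ 0.8  0.2 67.6] after [ 0.7  0.2 67.6]
```

```bash
python3 -m creep '{"delta_pos":[[0.0008,0,0.02],[0,0,0.02],[0,0,0.018],[0,0,0.008],[0,0,0.001],[0,0,0],[0,0,0]],"twist":[[0,0,0.25],[0,0,0],[0,0,0],[0,0,0],[0,0,0],[0,0,0],[0,0,0]]}' 1
python3 -m creep '{"delta_pos":[[0,0,0],[0,0,0],[0,0,0],[0,0,0],[0,0,0],[0,0,-0.005],[0,0,-0.01],[0,0,-0.02],[0,0,-0.025],[0,0,-0.025],[0,0,-0.025],[0,0,-0.025],[0,0,-0.025],[0,0,-0.025],[0,0,-0.015],[0,0,-0.005],[0,0,0],[0,0,0]],"twist":[[0,0,0],[0,0,0],[0,0,0],[0,0,0],[0,0,0],[0,0,0],[0,0,0],[0,0,0],[0,0,0],[0,0,0],[0,0,0],[0,0,0],[0,0,0],[0,0,0],[0,0,0],[0,0,0],[0,0,0],[0,0,0]]}' 0
cat > m.py <<'E'
import sys
from h import *
im,h,w=cloud("scene");cv2.imwrite(sys.argv[1],im[:,:,::-1])
E
python3 m.py pics/s1.png; python3 go.py 561 -210 300 -85.3
```

```text
t: 16.85
ee_pos: [527.3, 5.7, 91.2]
orientation: [3.139, 0.125, 0.001]
ft_force: [0.3, -0.5, -0.1]
width: 87.8
grasp_force: 0.0
t: 18.35
ee_pos: [525.8, 5.7, 294.7]
orientation: [-3.139, -0.124, 0.003]
ft_force: [0.3, 0.3, -6.7]
width: 50.0
grasp_force: 29.9
pos [525.5   5.7 294.1] t 18.4 q6 1.48 F [-0.2  0.  -7.5] w 50.5 g 29.89085465669632
twist [-0.02  0.17 -0.19] shift before [ 18.4 217.9  -6. ] after [ 17.7 217.9  -5.9]
```

View pics/s1.png

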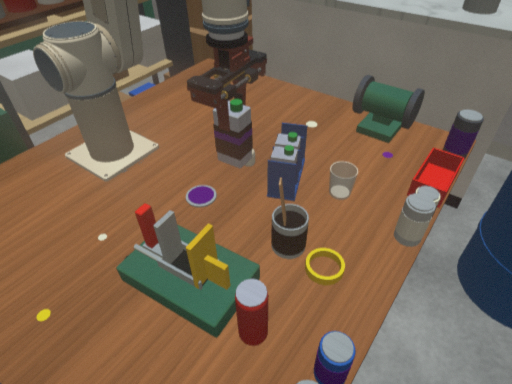

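The can hangs upright in the gripper at (235,130). The shaker is unobstructed, so I'll refine its pose from both cameras.

Run:
```python
from h import *
t=np.radians(4.7);ex=np.array([np.cos(t),np.sin(t)]);ey=np.array([-ex[1],ex[0]]);o=np.array([561,-210.])
for n in("top","scene"):
    im,h,w=cloud(n);H,S=h[...,0],h[...,1]
    X=(w[...,:2]-o)@ex;Y=(w[...,:2]-o)@ey;z=w[...,2]
    near=(abs(X)<170)&(abs(Y)<120)
    f=lambda m:(m.sum(),[np.round(np.nanpercentile(a[m],[1,10,50,90,99]),1).tolist() for a in(X,Y,z)])
    g=near&(H>60)&(H<95)&(S>80)&(z>56)&(z<64);print(n,"housing",f(g),rect(w[g]))
    g=near&(z>80)&(z<88)&(abs(X)<60)&(abs(Y)<50)
    for s in(1,-1): print(" rail",s,f(g&(s*Y>15)))
    g=near&(z>185)&(z<194)
    print(" yel",f(g&(X>35)));print(" clampplate",f(g&(X<0)&(X>-70)));print(" handle",f(g&(X<-80)))
    g=near&(abs(X)<30)&(abs(Y)<26);print(" floor",f(g&(z<70)))
```

```text
top housing (np.int64(2679), [[-134.2, -116.3, -0.3, 108.9, 125.5], [-81.6, -72.0, 29.1, 73.0, 82.3], [56.2, 57.4, 60.1, 62.8, 63.8]]) (array([ 555.6, -210. ]), array([265.8, 167.2]), 4.8)
 rail 1 (np.int64(76), [[-56.3, -46.7, -1.5, 36.2, 53.8], [16.3, 26.4, 30.0, 32.9, 33.9], [80.2, 80.8, 83.6, 86.5, 87.6]])
 rail -1 (np.int64(70), [[-56.1, -50.7, 1.3, 38.5, 42.6], [-35.3, -34.8, -31.6, -28.7, -17.6], [80.4, 81.0, 83.6, 86.5, 87.4]])
 yel (np.int64(120), [[42.6, 43.7, 48.5, 53.5, 54.7], [-35.4, -29.7, -0.6, 28.0, 33.7], [185.2, 186.6, 189.3, 192.0, 193.2]])
 clampplate (np.int64(81), [[-45.9, -45.2, -40.0, -35.1, -34.2], [-25.4, -20.4, 0.9, 19.8, 22.9], [185.4, 187.0, 190.1, 192.9, 193.8]])
 handle (np.int64(80), [[-106.4, -104.3, -96.4, -89.2, -87.1], [-15.4, -12.9, 0.2, 11.7, 14.4], [185.7, 186.4, 189.3, 191.8, 193.2]])
 floor (np.int64(339), [[-28.9, -23.6, -0.0, 24.2, 29.5], [-25.1, -21.1, -0.9, 19.4, 23.3], [58.4, 61.3, 64.3, 67.7, 69.1]])
scene housing (np.int64(4182), [[-127.8, -89.0, 51.4, 116.9, 130.1], [-88.0, -82.0, -50.9, 57.5, 73.9], [56.7, 58.3, 59.9, 61.3, 62.6]]) (array([ 560.5, -217.1]), array([266.6, 166.3]), 5.1)
 rail 1 (np.int64(27), [[-41.6, -37.9, -31.2, -24.4, 56.1], [15.5, 17.8, 25.6, 28.9, 30.2], [80.1, 80.4, 83.8, 85.4, 86.8]])
 rail -1 (np.int64(205), [[-54.4, -42.4, -1.3, 56.5, 59.3], [-39.1, -38.6, -35.3, -25.8, -16.1], [80.1, 81.1, 83.7, 85.8, 87.5]])
 yel (np.int64(217), [[45.3, 47.1, 52.6, 56.7, 57.5], [-39.3, -34.2, -6.9, 21.3, 28.8], [185.1, 187.0, 189.7, 190.8, 191.9]])
 clampplate (np.int64(139), [[-43.5, -41.2, -35.9, -32.2, -31.3], [-29.8, -26.5, -6.7, 13.7, 18.9], [185.4, 186.9, 189.5, 190.8, 192.2]])
 handle (np.int64(116), [[-103.7, -100.9, -91.8, -86.1, -84.3], [-20.8, -17.9, -6.4, 6.5, 9.4], [185.2, 185.8, 188.3, 189.7, 190.6]])
 floor (np.int64(238), [[-29.8, -27.2, -13.2, 9.4, 20.4], [-22.7, -20.3, -9.2, 10.2, 21.6], [61.4, 62.5, 64.0, 65.5, 66.7]])
```

Run:
```python
from h import *
t=np.radians(22.3);ex=np.array([np.cos(t),np.sin(t)]);ey=np.array([-ex[1],ex[0]]);o=np.array([534.5,222.])
for n in("top","scene"):
    im,h,w=cloud(n);H,S=h[...,0],h[...,1]
    X=(w[...,:2]-o)@ex;Y=(w[...,:2]-o)@ey;z=w[...,2]
    f=lambda m,*A:(m.sum(),[np.round(np.nanpercentile(a[m],[1,10,50,90,99]),1).tolist() for a in A])
    g=(abs(X)<50)&(abs(Y)<40)&(z>131)&(z<141)&(S<110);print(n,"midcan",f(g,X,Y,z))
    g=(abs(X)<50)&(abs(Y)<30)&(z>150)&(H>45)&(H<75)&(S>120);print(" cap",f(g,X,Y,z))
    if n=="scene":
        e=np.radians(4.7);ax=np.array([np.cos(e),np.sin(e)]);ay=np.array([-ax[1],ax[0]])
        A=(w[...,:2]-[526,5.7])@ax;B=(w[...,:2]-[526,5.7])@ay
        g=(abs(A)<60)&(abs(B)<50)&(z>210)&(z<285);print(" held",f(g,A,B,z))
        for s in (g&(B<-15)&(abs(A)<25),g&(A>20)&(abs(B)<18)): print("  face",f(s,A,B,z))
```

```text
top midcan (np.int64(356), [[-32.6, -27.8, -6.5, 25.5, 30.6], [-39.4, -23.5, -4.0, 20.9, 24.8], [131.3, 133.4, 136.2, 139.1, 140.6]])
 cap (np.int64(54), [[1.3, 3.7, 11.4, 18.7, 21.1], [-11.2, -8.6, -0.3, 7.0, 10.5], [150.2, 151.1, 154.6, 158.0, 160.9]])
scene midcan (np.int64(215), [[-30.3, -25.9, -5.7, 27.8, 32.0], [-30.9, -27.2, -13.2, 13.0, 19.7], [131.3, 133.7, 135.8, 137.4, 140.3]])
 cap (np.int64(33), [[2.9, 4.9, 12.2, 20.0, 22.4], [-12.8, -11.3, -2.3, 4.8, 9.1], [152.0, 152.6, 153.5, 154.9, 155.6]])
 held (np.int64(1040), [[-30.6, -21.6, 18.7, 33.4, 34.3], [-28.7, -27.7, -26.2, 8.0, 21.1], [211.1, 218.7, 250.0, 278.8, 284.6]])
  face (np.int64(523), [[-24.3, -19.4, 0.9, 20.5, 24.6], [-28.8, -27.9, -26.9, -25.8, -24.7], [210.6, 217.9, 249.6, 278.4, 284.3]])
  face (np.int64(258), [[31.4, 32.1, 33.0, 33.9, 34.7], [-17.6, -14.1, 0.3, 13.7, 17.5], [211.7, 218.8, 250.5, 278.9, 284.6]])
```

```bash
python3 go.py 563 -212 300 -85.3
```

```text
pos [526.1   5.7 294.4] t 18.6 q6 1.48 F [ 0.2 -0.8 -6.8] w 49.9 g 29.89127665758133
twist [-0.01  0.14 -0.19] shift before [ 19.6 220.   -5.7] after [ 18.9 220.   -5.6]
```

```bash
python3 -m creep '{"delta_pos":[[0,0,-0.003],[0.0019,0.01,-0.003],[0.0019,0.02,0],[0.0019,0.025,0],[0.0019,0.025,0],[0.0019,0.025,0],[0.0019,0.025,0],[0.0019,0.025,0],[0.0019,0.025,0],[0.0019,0.02,0],[0.0019,0.015,0],[0,0.005,0],[0,0,0],[0,0,0],[0,0,0]],"twist":[[0,0,0],[0,0,0],[0,0,0],[0,0,0],[0,0,0],[0,0,0],[0,0,0],[0,0,0],[0,0,0],[0,0,0],[0,0,0],[0,0,0],[0,0,0],[0,0,0],[0,0,0]]}'
python3 go.py 563 -212 300 -85.3
python3 - <<'E'
from h import *
t=np.radians(4.7);ex=np.array([np.cos(t),np.sin(t)]);ey=np.array([-ex[1],ex[0]]);o=np.array([563,-212.])
im,h,w=cloud("scene");cv2.imwrite("pics/s2.png",im[:,:,::-1])
X=(w[...,:2]-o)@ex;Y=(w[...,:2]-o)@ey;z=w[...,2]
f=lambda m,*A:(m.sum(),[np.round(np.nanpercentile(a[m],[1,10,50,90,99]),1).tolist() for a in A])
g=(abs(X)<60)&(abs(Y)<50)&(z>215)&(z<290)
for s in (g&(Y<-15)&(abs(X)<25),g&(X>20)&(abs(Y)<18)): print("face",f(s,X,Y,z))
k=np.isfinite(z)&g&(Y<-15)&(abs(X)<25);print("slope deg",np.degrees(np.arctan(np.polyfit(X[k],Y[k],1)[0])))
g=(abs(X)<70)&(abs(Y)<60)
print("yel face +x",f(g&(X>35)&(z>150)&(z<180),X,Y,z)); print("yel top",f(g&(X>35)&(z>186)&(z<194),X,Y))
k=g&(z>68)&(z<80)&(Y<-20)&(Y>-50);print("outer rail side",f(k,X,Y,z))
k=g&(z>81)&(z<87)&(Y<-20)&(Y>-50);print("rail top",f(k,X,Y,z))
E
```

```text
t: 19.85
ee_pos: [562.8, -211.2, 301.6]
orientation: [-3.138, -0.124, 0.001]
ft_force: [-0.3, 0.3, -6.5]
width: 49.5
grasp_force: 30.0
pos [ 562.8 -211.2  301.6] t 19.9 q6 1.11 F [-0.3  0.3 -6.5] w 49.5 g 29.97299462556839
twist [-0.04  0.02 -0.16] shift before [0.1 0.8 1.6] after [0.1 0.8 1.6]
face (np.int64(548), [[-24.8, -19.9, 0.0, 20.3, 24.6], [-26.6, -26.1, -25.5, -24.9, -24.3], [215.5, 223.0, 254.4, 283.3, 289.2]])
face (np.int64(460), [[31.1, 31.7, 32.6, 33.3, 34.0], [-17.7, -14.5, -0.3, 14.4, 17.8], [216.0, 223.7, 254.9, 283.3, 289.4]])
slope deg -0.13754588360614112
yel face +x (np.int64(302), [[44.5, 52.0, 54.6, 55.4, 55.9], [-37.1, -36.3, -9.0, 22.9, 30.6], [150.5, 153.5, 165.6, 177.1, 179.8]])
yel top (np.int64(209), [[43.6, 44.8, 50.6, 54.7, 55.6], [-36.7, -30.9, -4.7, 25.2, 31.4]])
outer rail side (np.int64(165), [[-69.3, -58.2, -4.1, 54.9, 59.5], [-37.5, -36.6, -35.7, -22.7, -20.4], [68.1, 69.1, 74.0, 78.8, 79.7]])
rail top (np.int64(163), [[-54.5, -43.2, -0.8, 53.3, 58.3], [-37.1, -36.2, -33.5, -29.8, -22.3], [81.2, 82.2, 84.0, 85.5, 86.6]])
```

View pics/s2.png

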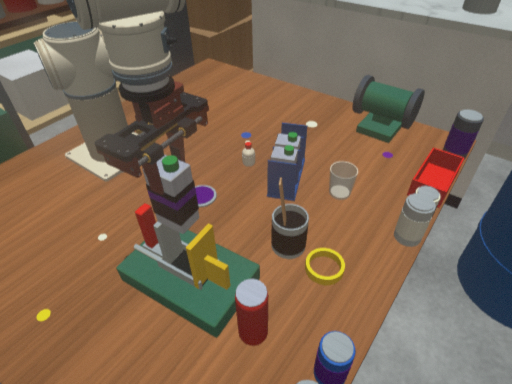

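```bash
python3 -m creep '{"delta_pos":[[0.001,0.0013,0.005],[0,0,0.015],[0,0,0.02],[0,0,0.02],[0,0,0.02],[0,0,0.02],[0,0,0.012],[0,0,0.008],[0,0,0.002],[0,0,0],[0,0,0]],"twist":[[0,0,0],[0,0,0],[0,0,0],[0,0,0],[0,0,0],[0,0,0],[0,0,0],[0,0,0],[0,0,0],[0,0,0],[0,0,0]]}'
python3 - <<'E'
from h import *
t=np.radians(4.7);ex=np.array([np.cos(t),np.sin(t)]);ey=np.array([-ex[1],ex[0]]);o=np.array([563,-212.])
im,h,w=cloud("scene");cv2.imwrite("pics/s3.png",cv2.resize(im[180:340,90:290,::-1],(800,640))[:600])
X=(w[...,:2]-o)@ex;Y=(w[...,:2]-o)@ey;z=w[...,2]
f=lambda m,*A:(m.sum(),[np.round(np.nanpercentile(a[m],[1,10,50,90,99]),1).tolist() for a in A])
print("can side",f((Y<-15)&(Y>-45)&(abs(X)<25)&(z>95)&(z<140),X,Y,z))
print("rail side",f((abs(X)<35)&(Y<-20)&(Y>-60)&(z>66)&(z<82),X,Y,z))
print("rail top",f((abs(X)<35)&(Y<-20)&(Y>-60)&(z>82)&(z<86),X,Y,z))
E
```

```text
t: 20.82
ee_pos: [564.9, -213.5, 180.6]
orientation: [3.139, 0.124, 0.002]
ft_force: [0.8, 0.1, -7.4]
width: 49.8
grasp_force: 30.0
can side (np.int64(219), [[-24.4, -19.1, 0.3, 19.5, 24.2], [-29.0, -28.6, -28.0, -27.5, -26.8], [95.5, 99.3, 118.4, 136.4, 139.2]])
rail side (np.int64(101), [[-34.6, -32.0, -1.3, 27.1, 33.2], [-36.9, -36.5, -35.9, -35.2, -23.5], [66.2, 67.9, 74.5, 80.5, 81.8]])
rail top (np.int64(93), [[-34.7, -31.0, 2.2, 28.2, 34.0], [-36.4, -36.0, -33.2, -30.1, -25.3], [82.2, 82.5, 83.9, 85.3, 86.0]])
```

View pics/s3.png

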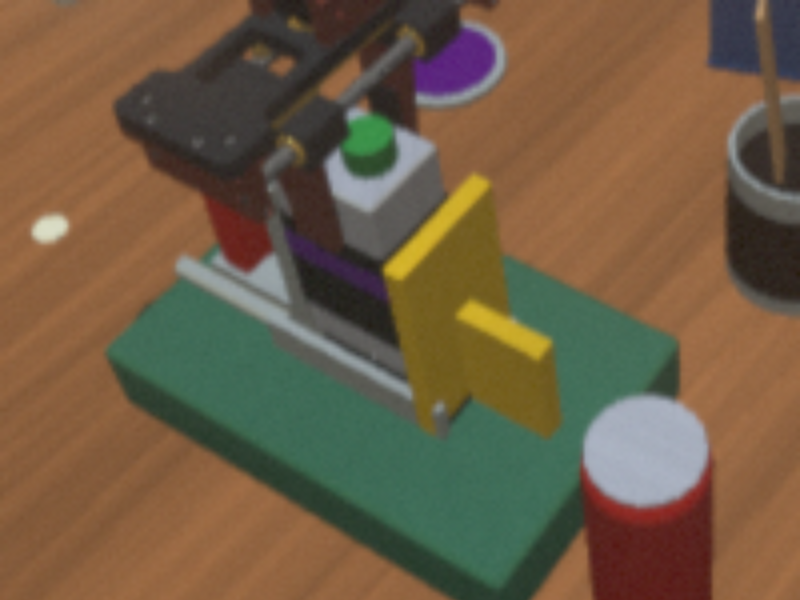

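```bash
python3 -m creep '{"delta_pos":[[0,-0.0008,0],[0,0,0.004],[0,0,0.004],[0,0,0.003],[0,0,0.002],[0,0,0],[0,0,0]],"twist":[[0,0,0],[0,0,0],[0,0,0],[0,0,0],[0,0,0],[0,0,0],[0,0,0]]}'
```

```text
t: 21.45
ee_pos: [563.9, -212.5, 166.4]
orientation: [-3.139, -0.124, 0.001]
ft_force: [-0.0, 0.3, -7.2]
width: 49.6
grasp_force: 30.0
```

Bottom is now below the rail tops with no contact force. Continue to the floor.

```bash
python3 -m creep '{"delta_pos":[[0,0,0.004],[0,0,0.003],[0,0,0.002],[0,0,0.001],[0,0,0],[0,0,0]],"twist":[[0,0,0],[0,0,0],[0,0,0],[0,0,0],[0,0,0],[0,0,0]]}'
python3 -m creep '{"delta_pos":[[0,0,0.001],[0,0,0.001],[0,0,0],[0,0,0]],"twist":[[0,0,0],[0,0,0],[0,0,0],[0,0,0]]}'
```

```text
t: 21.95
ee_pos: [564.6, -213.0, 159.5]
orientation: [3.138, 0.124, 0.003]
ft_force: [-6.9, 1.4, 15.2]
width: 50.0
grasp_force: 30.0
t: 22.28
ee_pos: [565.3, -213.0, 159.4]
orientation: [3.138, 0.124, 0.005]
ft_force: [-10.1, 2.8, 28.8]
width: 49.9
grasp_force: 30.0
```

```bash
python3 -m creep '{"delta_pos":[[0,0,-0.0015],[0,0,0],[0,0,0]],"twist":[[0,0,0],[0,0,0],[0,0,0]]}'
cat > c.py <<'E'
from h import *
t=np.radians(4.7);ex=np.array([np.cos(t),np.sin(t)]);ey=np.array([-ex[1],ex[0]]);o=np.array([563,-212.])
im,h,w=cloud("scene");H,S=h[...,0],h[...,1]
X=(w[...,:2]-o)@ex;Y=(w[...,:2]-o)@ey;z=w[...,2]
f=lambda m,*A:(m.sum(),[np.round(np.nanpercentile(a[m],[1,10,50,90,99]),1).tolist() for a in A])
b=(abs(X)<50)&(abs(Y)<40)
print("cap",f(b&(H>45)&(H<75)&(S>120)&(z>170),X,Y,z))
print("top",f(b&(X<34)&(S<60)&(z>185)&(z<210)&(abs(Y)<20)&(X>10),X,Y,z))
k=(Y<-20)&(Y>-45)&(abs(X)<25)&(z>95)&(z<185)
print("can side",f(k,X,Y,z),"tilt deg",np.degrees(np.arctan(np.polyfit(z[k],Y[k],1)[0])))
print("yel top",f((X>38)&(X<65)&(abs(Y)<60)&(z>186)&(z<194),X,Y,z))
print("handle",f((X<-75)&(X>-115)&(abs(Y)<40)&(z>150)&(z<194)&((H<8)|(H>172)),X,Y,z))
E
python3 c.py
```

```text
t: 22.53
ee_pos: [565.1, -213.0, 159.4]
orientation: [3.138, 0.124, 0.005]
ft_force: [-7.2, 2.0, 17.8]
width: 49.7
grasp_force: 30.0
cap (np.int64(88), [[3.6, 9.7, 16.3, 23.3, 26.8], [-14.2, -11.8, -2.0, 6.2, 11.2], [207.8, 210.9, 212.1, 213.0, 213.4]])
top (np.int64(169), [[10.5, 16.3, 26.6, 33.2, 33.9], [-19.4, -17.3, -1.7, 17.0, 19.7], [185.8, 192.0, 194.0, 196.4, 205.7]])
can side (np.int64(418), [[-24.6, -19.4, 6.5, 20.8, 24.4], [-36.9, -35.7, -27.5, -26.7, -26.2], [96.3, 103.7, 138.2, 177.9, 184.2]]) tilt deg -3.9267674264819155
yel top (np.int64(207), [[43.4, 45.2, 50.6, 54.7, 55.8], [-37.1, -31.7, -4.5, 24.3, 31.3], [186.2, 187.6, 189.7, 191.0, 191.8]])
handle (np.int64(0), [nan, nan, nan])
  return np.nanmean(a, axis, out=out, keepdims=keepdims)
```

The can's top is at 194 and its cap at 212, so it is seated on the cradle floor (it slipped slightly in the grip). Release it and rise.

```bash
python3 -m creep '{"delta_pos":[[0,0,-0.001],[0,0,0],[0,0,0],[0,0,0],[0,0,0],[0,0,0],[0,0,0],[0,0,0]],"twist":[[0,0,0],[0,0,0],[0,0,0],[0,0,0],[0,0,0],[0,0,0],[0,0,0],[0,0,0]]}' 1
python3 -m creep '{"delta_pos":[[0,0,-0.01],[0,0,-0.02],[0,0,-0.025],[0,0,-0.025],[0,0,-0.02],[0,0,-0.02],[0,0,0],[0,0,0]],"twist":[[0,0,0],[0,0,0],[0,0,0],[0,0,0],[0,0,0],[0,0,0],[0,0,0],[0,0,0]]}'
python3 - <<'E'
from h import *
im,h,w=cloud("scene");cv2.imwrite("pics/s4.png",cv2.resize(im[180:340,90:290,::-1],(750,600)))
E
python3 c.py
```

```text
t: 23.25
ee_pos: [564.0, -212.5, 157.0]
orientation: [-3.139, -0.124, 0.0]
ft_force: [0.3, 0.3, 0.3]
width: 87.5
grasp_force: 0.0
t: 23.92
ee_pos: [564.6, -212.7, 278.7]
orientation: [3.138, 0.124, 0.004]
ft_force: [0.0, -0.1, -0.4]
width: 88.1
grasp_force: 0.0
cap (np.int64(79), [[4.6, 7.3, 14.7, 22.2, 24.6], [-13.3, -10.5, -2.6, 5.2, 7.9], [210.2, 211.2, 212.1, 213.0, 213.6]])
top (np.int64(184), [[11.1, 16.2, 27.7, 33.4, 33.8], [-19.7, -16.7, -2.4, 16.3, 19.5], [185.4, 189.7, 193.9, 196.2, 204.2]])
can side (np.int64(475), [[-24.6, -20.2, -0.0, 20.3, 24.4], [-28.4, -27.9, -27.2, -26.6, -26.0], [96.6, 105.1, 143.5, 177.4, 184.0]]) tilt deg 0.228177512850045
yel top (np.int64(202), [[43.6, 45.3, 50.6, 54.6, 55.3], [-36.4, -31.6, -6.0, 24.3, 31.3], [186.3, 187.6, 189.7, 190.8, 191.8]])
handle (np.int64(292), [[-105.0, -100.5, -88.3, -86.4, -85.6], [-19.1, -18.1, -8.3, 5.3, 11.0], [150.8, 155.0, 175.1, 188.9, 190.4]])
```

View pics/s4.png

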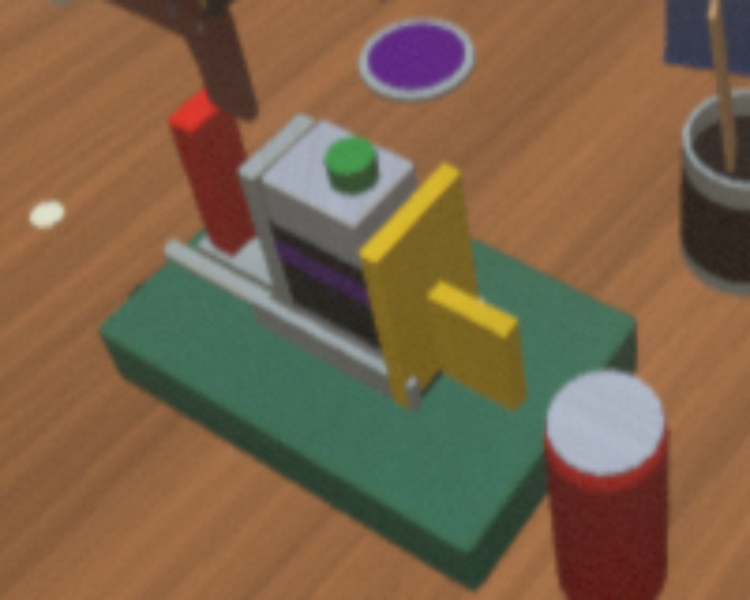

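Can seated and upright between the rails at (340,240), and the handle is free at (210,170). Next: grip the handle across its y faces.

```bash
python3 go.py 467 -220 151 -85.3
```

```text
pos [ 563.4 -212.3  276.4] t 24.0 q6 1.11 F [0.  0.1 0.4] w 87.8 g 0.0
twist [-0.03  0.07 -0.19] shift before [-96.6   0.2 125.5] after [-96.7  -0.2 125.4]
```

```bash
python3 -m creep '{"delta_pos":[[-0.016,0,0],[-0.02,0,0],[-0.025,0,0],[-0.02,0,0],[-0.0155,0,0],[0,0,0.02],[0,0,0.02],[0,0,0.025],[0,0,0.025],[0,0,0.02],[0,0,0.015],[0,0,0],[0,0,0]],"twist":[[0,0,0],[0,0,0],[0,0,0],[0,0,0],[0,0,0],[0,0,0],[0,0,0],[0,0,0],[0,0,0],[0,0,0],[0,0,0],[0,0,0],[0,0,0]]}' 1
python3 -m creep '{"delta_pos":[[0,0,0],[0,0,0],[0,0,0],[0,0,0],[0,0,0],[0,0,0]],"twist":[[0,0,0],[0,0,0],[0,0,0],[0,0,0],[0,0,0],[0,0,0]]}' 0
```

```text
t: 25.1
ee_pos: [466.7, -219.5, 150.7]
orientation: [-3.137, -0.124, 0.005]
ft_force: [1.2, -0.5, -0.1]
width: 87.8
grasp_force: 0.0
t: 25.6
ee_pos: [468.0, -220.2, 152.6]
orientation: [3.139, 0.124, 0.001]
ft_force: [-0.4, 0.9, 0.8]
width: 51.2
grasp_force: 0.0
```

```bash
python3 -m creep '{"delta_pos":[[0,0,0],[0,0,0],[0,0,0],[0,0,0]],"twist":[[0,0,0],[0,0,0],[0,0,0],[0,0,0]]}' 0
python3 -m creep '{"delta_pos":[[0.002,0,0],[0.002,0,0],[0.002,0,0],[0.002,0,0],[0.002,0,0],[0.002,0,0],[0,0,0],[0,0,0]],"twist":[[0,0,0],[0,0,0],[0,0,0],[0,0,0],[0,0,0],[0,0,0],[0,0,0],[0,0,0]]}' 0
```

```text
t: 25.93
ee_pos: [468.0, -221.1, 152.2]
orientation: [3.137, 0.125, 0.0]
ft_force: [0.2, -6.5, -0.5]
width: 32.0
grasp_force: 30.0
t: 26.6
ee_pos: [479.2, -220.1, 152.2]
orientation: [3.138, 0.125, -0.002]
ft_force: [-4.7, -6.4, 1.6]
width: 32.2
grasp_force: 30.0
```

```bash
for i in 1; do
python3 -m creep '{"delta_pos":[[0.001,0,0],[0.001,0,0],[0.001,0,0],[0,0,0]],"twist":[[0,0,0],[0,0,0],[0,0,0],[0,0,0]]}' 
python3 -m creep '{"delta_pos":[[0.001,0,0],[0.001,0,0],[0,0,0]],"twist":[[0,0,0],[0,0,0],[0,0,0]]}' 
done
```

```text
t: 26.93
ee_pos: [480.7, -220.0, 152.2]
orientation: [3.138, 0.125, -0.007]
ft_force: [-10.4, -6.9, 6.8]
width: 31.7
grasp_force: 30.0
t: 27.18
ee_pos: [481.0, -219.9, 152.1]
orientation: [3.138, 0.126, -0.012]
ft_force: [-17.7, -9.3, 10.7]
width: 31.7
grasp_force: 30.0
```

```bash
python3 c.py
python3 - <<'E'
from h import *
im,h,w=cloud("scene");cv2.imwrite("pics/s5.png",cv2.resize(im[180:340,90:290,::-1],(750,600)))
E
```

```text
cap (np.int64(86), [[12.3, 16.5, 23.5, 31.3, 33.5], [-13.2, -10.4, -2.4, 5.4, 8.1], [209.7, 211.1, 212.2, 213.2, 213.8]])
top (np.int64(84), [[10.4, 13.5, 26.8, 33.0, 33.7], [-19.9, -17.9, -13.3, 16.9, 19.2], [191.5, 192.7, 194.0, 197.3, 203.2]])
can side (np.int64(475), [[-24.1, -19.9, 0.6, 20.2, 24.3], [-28.3, -27.9, -27.1, -26.4, -25.6], [96.7, 105.5, 144.1, 177.2, 183.6]]) tilt deg 0.263355866378283
yel top (np.int64(281), [[38.4, 40.5, 47.9, 54.4, 55.6], [-36.7, -29.3, -4.2, 21.7, 31.0], [186.4, 188.0, 190.0, 192.8, 193.9]])
handle (np.int64(153), [[-91.6, -87.9, -78.5, -75.2, -75.0], [-29.6, -27.0, -1.9, 13.6, 14.9], [153.5, 161.4, 187.3, 190.1, 193.1]])
```

View pics/s5.png

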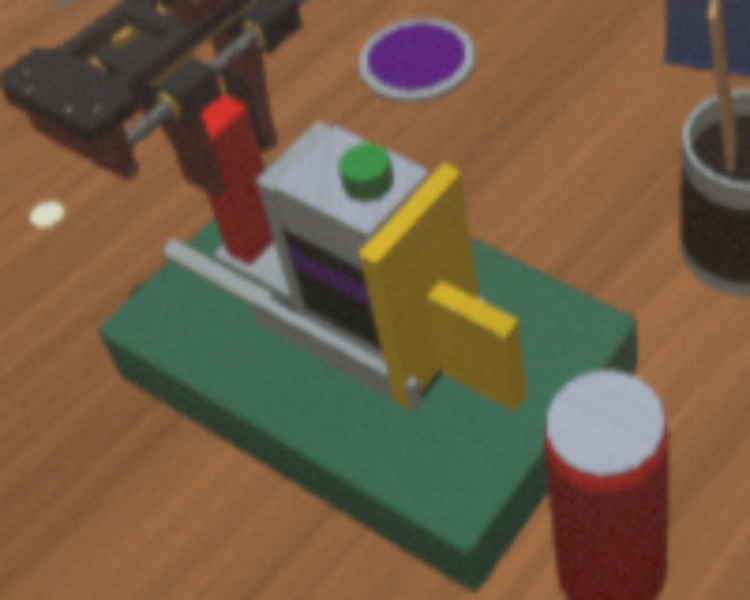

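The can has moved about 9 mm and bears on the yellow plate, the clamp plate is against it, and the push force has risen to 18 N, so this is the stop. Release and retreat upward.

```bash
python3 -m creep '{"delta_pos":[[0,0,0],[0,0,0],[0,0,0],[0,0,0],[0,0,0],[0,0,0]],"twist":[[0,0,0],[0,0,0],[0,0,0],[0,0,0],[0,0,0],[0,0,0]]}' 1
python3 -m creep '{"delta_pos":[[0,0,-0.01],[0,0,-0.02],[0,0,-0.025],[0,0,-0.025],[0,0,-0.025],[0,0,-0.025],[0,0,-0.02],[-0.02,0,0],[-0.03,0,0],[-0.03,0,0],[-0.02,0,0],[0,0,0],[0,0,0],[0,0,0]],"twist":[[0,0,0],[0,0,0],[0,0,0],[0,0,0],[0,0,0],[0,0,0],[0,0,0],[0,0,0],[0,0,0],[0,0,0],[0,0,0],[0,0,0],[0,0,0],[0,0,0]]}'
python3 c.py
python3 - <<'E'
from h import *
t=np.radians(4.7);ex=np.array([np.cos(t),np.sin(t)]);ey=np.array([-ex[1],ex[0]]);o=np.array([563,-212.])
im,h,w=cloud("top");cv2.imwrite("pics/t6.png",im[:,:,::-1])
X=(w[...,:2]-o)@ex;Y=(w[...,:2]-o)@ey;z=w[...,2];H=h[...,0]
g=(X<-60)&(X>-115)&(abs(Y)<40)&(z>180)&(z<196);print("handle top cam",rect(w[g]),np.nanmedian(X[g]))
E
```

```text
t: 27.78
ee_pos: [485.0, -218.6, 152.1]
orientation: [-3.139, -0.124, -0.0]
ft_force: [0.7, -0.3, 0.5]
width: 68.5
grasp_force: 0.0
t: 28.95
ee_pos: [386.1, -226.9, 302.9]
orientation: [3.138, 0.123, 0.003]
ft_force: [0.2, 0.2, 0.6]
width: 87.7
grasp_force: 0.0
cap (np.int64(84), [[13.9, 16.3, 24.2, 31.1, 34.1], [-12.9, -10.5, -2.7, 5.5, 7.9], [210.6, 211.1, 212.2, 213.1, 214.2]])
top (np.int64(84), [[10.5, 14.4, 26.9, 32.8, 33.8], [-19.4, -18.3, -13.3, 17.8, 19.2], [192.1, 192.7, 194.1, 198.3, 207.6]])
can side (np.int64(484), [[-24.6, -20.7, 0.5, 20.2, 24.5], [-28.4, -27.8, -27.1, -26.3, -25.8], [96.2, 104.5, 144.7, 177.5, 184.6]]) tilt deg 0.3316516720899615
yel top (np.int64(276), [[38.2, 41.3, 48.2, 54.3, 55.3], [-36.6, -29.5, -5.0, 21.8, 31.0], [186.3, 188.0, 189.9, 192.7, 193.8]])
handle (np.int64(193), [[-92.1, -88.6, -81.0, -75.3, -75.0], [-18.9, -18.4, -10.7, 7.5, 12.6], [152.2, 160.0, 186.4, 189.5, 190.4]])
handle top cam (array([ 476.4, -217.6]), array([18.4, 31.9]), 0.6) -86.11314866079252
```

View pics/t6.png

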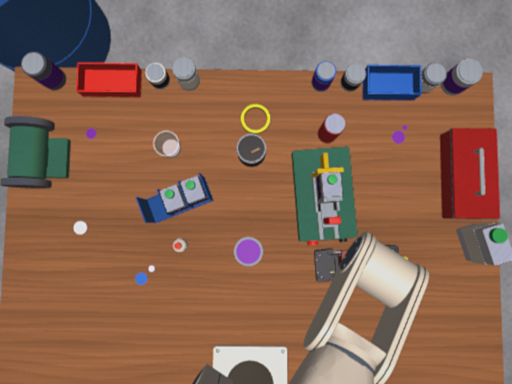

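The clamp plate bears on the can, the handle has travelled about 11–12 mm from its ~8 mm start to ~20 mm, and two cans stand in the rack at (170,195) and (190,187). Everything else is where it started.

```bash
python3 -c "
from workcell import *
print(close_job())"
```

```text
the job is handed in; nothing more can be done
None
```

I handed the job in with the full can (about 0.7 kg by the wrist force) standing in the cradle, the clamp pushed to a firm stop at an estimated 20 mm and released, and the other two cans in their rack bays; no verdict came back, and I did not weigh the third can.

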